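# Return the bench scraper to its slot

## Robot

A 7-joint arm with a two-finger parallel gripper is mounted at the origin on the work surface. World frame = base frame: x ahead of the robot, y to its left, z up, the work surface at z = 0. Lengths are in m, angles in rad, forces in N, time in s.
With the tool pointing down it reaches from about 0.4 to 0.85 m from the base axis. Payload 4.5 kg.
Tool frame: the origin (TCP) lies midway between the tips of the shut fingers; the grasp point (between the pads) lies 19 mm behind it; y points along the fingers, z is the direction in which the jaws open and shut, and the axes are right-handed (so a half turn about y gives the same grasp; the last joint's range is limited). The gripper opens to 88 mm and grips with 3 to 60 N. Pads are 18 mm wide; open, the fingers measure 123 mm over their backs; the gripper's body (75 mm by 187 mm) begins 45 mm behind the grasp point.
Start: joints at [-1.261, 0.689, -0.195, 1.565, 0.157, 0.902, -0.215], TCP at [0.17, 0.601, 0.239] pointing down, gripper open.
Joint ranges: [-3.01, 3.01], [-0.46, 2.08], [-1.47, 1.51], [0.13, 2.56], [-1, 4.14], [0.04, 2.09], [-2.66, 2.66]. Speed limits (rad/s): [2.57, 2.57, 3.14, 3.14, 3.14, 3.14, 3.14].

## Interface

Orientations are given as a unit quaternion [x, y, z, w].
In Python, from plant import r, snapshot, get_calibration, job, boxes_of gives the robot as it stands. The module is installed in compiled form; this text tells all that it offers.
- The arm moves only by the shell command python3 -m handwheel 'ROWS' [OPENING] [FORCE]. ROWS is JSON, a list that holds one entry, the list of rows, each a list of 6 numbers: the shift along the tool's x, y, z as a fraction of full scale, then the turn, a rotation vector about the tool's x, y, z as a fraction of full scale. In form: [[[x, y, z, wx, wy, wz], ...]]. A call has 1 to 12 rows; each row is the pose to reach, as a shift and turn from the pose commanded when the call began, along the tool's axes at that moment, turning the shorter way round; what a row does not reach only later rows make up. Full scale, the value 1, is 100 cm for a shift and 180 degrees for a turn. A row lasts 1/12 s, in which the tool goes at most 41.7 mm and 7.16 degrees, less where a joint would pass 70% of its speed; a pose out of reach is approached as far as the arm can. A call with a number of a shift or a turn outside -1 to 1 is refused whole. A call with a gripper value outside its range is refused whole. OPENING is the opening, from -1 (shut) to 1 (fully open), set as the call begins (- or left out, the last holds). The fingers move at their own pace and stop on an object; FORCE is the grip in N (left out, the last holds). Time passes only in rows, so rows that repeat a pose let the fingers close. It gives the time, the measured TCP pose, the force and the opening at its end, in the units of the state.
- r.get_state(): the state, without advancing time (a new reading comes with each control period).
- snapshot(name): name is "scene" or "side" or "wrist"; returns the picture (480x640x3 uint8, red, green, blue); there is no depth.
- get_calibration(name): a dict with "fx", "fy", "cx", "cy" (pixels), "T" (4x4, takes a point from camera to world coordinates). Camera axes: x right, y down, z forward; pixel columns grow to the right and rows downward; lengths in m; the calibration is good to about 2 mm. A picture is of the moment at which its call begins: read the wrist's pose just before it. get_calibration takes no time and is no camera call; for the wrist camera it gives the pose at the moment of the call.
- job.finish_job(): hands the job in, once; it reports no verdict.
Trained networks look in the newest picture that a camera, given by its name, has taken for a name from the list of things; names that differ only in an ending like _2 or _b are one class to them, and where a whole thing is asked for, a point or a joint stands for the part that bears it (a point fixed in the world has none). Each returns a list of dicts, best first, with "confidence" (0 to 1); they miss things now and then, are a little off and sometimes report something else, mostly with a low value. They report only what shows in the picture. A call takes as long as a camera call.
- boxes_of(thing, camera): "bbox" ([left, top, right, bottom] in pixels, round what is visible of it).
The state is a dict: "clock": time; "q": joint angles; "qd": joint speeds; "joint_torque": joint torques, N m; "tool_pos": TCP position; "eef_rot": TCP orientation; "contact_force": force on the tool from outside, world axes, zero at the start; "moment": the same for the moment, N m; "opening": opening from 0.0 (shut) to 1.0 (fully open).
Only numpy, scipy, OpenCV 4.12 (cv2) and the standard library are available. Lean on these libraries where they do the work, as an engineer would, in place of code of your own. Each camera call takes 0.05 s, during which the arm holds its last target. There are 200 camera calls.

## Task

Take the medium dough scraper out of the drying stand and put it back in its own slot of the sloping scraper rack, the one whose width and picture label match its blade. Put it in blade first, pushed fully down until the blade's edge rests on the slot's floor, and let go. Leave the other two scrapers, the white comb and the glass jar where they are.

Things in the scene. Friction and masses are not known exactly. Their poses are not given: they have to be found in the camera images.
- medium_scraper: Medium of three dough scrapers: steel blade 80 mm wide, 3 thick, 80 high under a black bar handle 80 mm long, 25 thick, 30 high (total height 110), 0.22 kg. Starts upright, handle up, in the drying stand's right-hand groove. Origin: middle of the blade's lower edge; x along its width, y normal to the blade, z up to the handle. Both faces alike
- scraper_grip (a point): Centre of the medium scraper's handle, 95 mm above its blade edge; axes as the scraper
- stand: Low aluminium drying stand on the bench, fixed, 130 x 150 mm base 8 mm thick. Origin: underside centre. Two grooves along its x axis, 5 mm wide, with walls 24 mm high (top at z = 32 mm): the scraper's at y = -35 mm, the comb's at y = +45 mm
- medium_slot: The medium scraper's slot: white pocket on the rack, inside 92 mm wide, gap 10, depth 58, walls 5. Picture label (true-width relief) on its upper outside wall. Origin: floor centre, 32 mm above the bench; x along the width (about away from the robot), y across the gap, z up out of the slot, leaning 35 degrees to the robot's left (rack's +y). Three slots side by side, 138 mm apart, in any order
- large_slot: Slot of the large scraper, empty: inside 122 mm wide, label 110 mm wide, else as the medium one. Not for the medium scraper
- small_slot: Slot of the small scraper, inside 62 mm wide, with that scraper in it. Axes as the medium slot's
- small_scraper: Small scraper, blade and handle 50 mm wide, else shaped like the medium one; stands in its slot, stays there
- large_scraper: Large scraper, 110 mm wide, else shaped like the medium one; lies flat on a white cutting board, stays there
- comb: White plastic decorating comb, 70 mm wide, 3 mm thick, 52 mm high, upright in the drying stand's left-hand groove, 80 mm from the scraper; stays there. Origin at its lower edge
- jar: Closed glass jar with a steel lid, 60 mm diameter, 85 mm high, on the bench; stays there. Origin: underside centre

How it is judged:
By the outcome, as a careful person would: the job done as asked, in the order asked, and still so for the second after the job is handed in, with the robot touching nothing.
It also fails if it takes over 40 s, if anything falls off the work surface, if the arm or the gripper's body presses on something with over 40 N, if the wrist force passes 120 N, or if a joint passes its speed limit or range.

## Working session

There is one attempt and no reset: what is moved stays moved. The work goes in short steps, Python scripts to look and compute and a shell command to move; the robot and the scene stay as the last step left them, time stands still between calls to the robot, and variables do not carry over. Pictures are saved under pics/ and viewed, about 8 in all and at most 12, crops included, and the job is handed in when it is done.

```bash
mkdir -p pics; cat > h.py <<'E'
import numpy as np, cv2
from plant import r, snapshot, get_calibration, job, boxes_of
from scipy.spatial.transform import Rotation as R
def proj(cal,P):
    T=np.array(cal["T"]);p=(np.atleast_2d(P)-T[:3,3])@T[:3,:3]
    return np.c_[cal["fx"]*p[:,0]/p[:,2]+cal["cx"],cal["fy"]*p[:,1]/p[:,2]+cal["cy"]]
def ray(cal,uv):
    T=np.array(cal["T"]);d=T[:3,:3]@np.array([(uv[0]-cal["cx"])/cal["fx"],(uv[1]-cal["cy"])/cal["fy"],1])
    return T[:3,3],d/np.linalg.norm(d)
def onz(cal,uv,z):
    o,d=ray(cal,uv);return o+d*(z-o[2])/d[2]
def tri(obs):
    A=np.zeros((3,3));b=np.zeros(3)
    for c,uv in obs:
        o,d=ray(c,uv);M=np.eye(3)-np.outer(d,d);A+=M;b+=M@o
    return np.linalg.solve(A,b)
def save(n,im): cv2.imwrite("pics/"+n,im[:,:,::-1])
E
python3 - <<'E'
from h import *
np.set_printoptions(precision=4,suppress=True)
s=r.get_state();print(s["clock"],s["tool_pos"],s["eef_rot"],s["opening"],s["contact_force"])
for c in("scene","side","wrist"):
    im=snapshot(c);save(c+"0.png",im);k=get_calibration(c);print(c,k["fx"],k["cx"],k["cy"],np.array(k["T"]))
    for t in("medium_scraper","stand","medium_slot","large_slot","small_slot","comb","jar"):
        b=boxes_of(t,c);print(t,[(np.round(x["bbox"]).tolist(),round(x["confidence"],2)) for x in b[:3]])
E
```

```text
0.0 [0.1701 0.6008 0.2379] [ 0.701  -0.0972  0.0971 -0.6998] 1.0015470542764668 [ 0.1804  1.4362 -0.2162]
scene 464.6378133528418 325.082774174215 234.91315991519693 [[ 0.134   0.568  -0.812   1.2285]
 [ 0.9907 -0.0964  0.0961 -0.1023]
 [-0.0237 -0.8174 -0.5756  0.6064]
 [ 0.      0.      0.      1.    ]]
medium_scraper [([449.0, 195.0, 466.0, 247.0], 0.71)]
stand [([428.0, 224.0, 508.0, 272.0], 0.83)]
medium_slot [([288.0, 249.0, 322.0, 310.0], 0.59), ([354.0, 232.0, 401.0, 299.0], 0.19), ([214.0, 264.0, 244.0, 318.0], 0.15)]
large_slot [([356.0, 234.0, 403.0, 300.0], 0.82)]
small_slot [([213.0, 262.0, 243.0, 319.0], 0.81)]
comb [([486.0, 224.0, 493.0, 248.0], 0.44)]
jar [([330.0, 192.0, 358.0, 240.0], 0.87)]
side 512.106549349637 323.7143249099703 234.559068661845 [[-0.9902 -0.092   0.1051  0.3698]
 [-0.1377  0.5177 -0.8444  0.8974]
 [ 0.0233 -0.8506 -0.5253  0.6381]
 [ 0.      0.      0.      1.    ]]
medium_scraper [([287.0, 291.0, 336.0, 343.0], 0.69)]
stand [([244.0, 322.0, 351.0, 406.0], 0.85), ([285.0, 288.0, 334.0, 341.0], 0.41)]
medium_slot [([262.0, 212.0, 312.0, 234.0], 0.63)]
large_slot [([244.0, 250.0, 311.0, 272.0], 0.58)]
small_slot [([275.0, 184.0, 306.0, 206.0], 0.89)]
comb [([263.0, 347.0, 308.0, 374.0], 0.77)]
jar [([358.0, 245.0, 386.0, 292.0], 0.63)]
wrist 390.5616298005703 324.62276932494893 233.0558531519628 [[ 0.2725  0.9125  0.3052  0.0912]
 [ 0.9622 -0.2584 -0.0864  0.624 ]
 [ 0.      0.3172 -0.9484  0.3847]
 [ 0.      0.      0.      1.    ]]
medium_scraper []
stand [([134.0, 442.0, 213.0, 479.0], 0.89)]
medium_slot []
large_slot []
small_slot []
comb []
jar []
```

View pics/scene0.png

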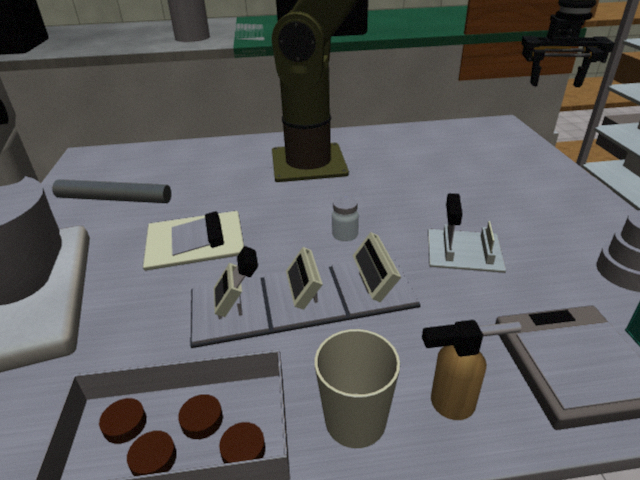

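View pics/side0.png

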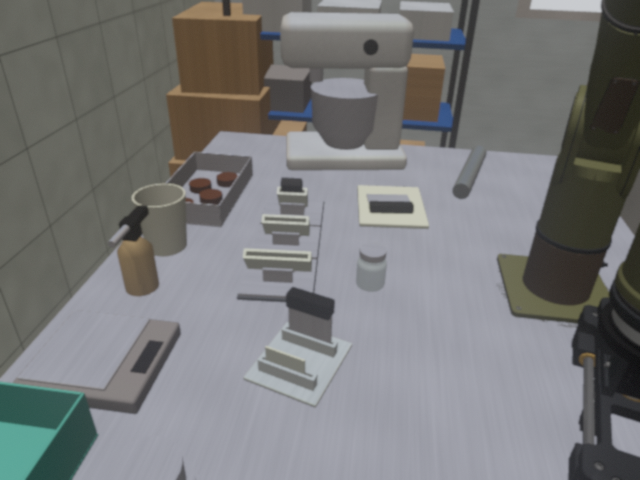

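The scene picture shows the small scraper in the left slot (~228,290), the middle slot empty (~305,278), and the wide slot at right (~378,266). The medium scraper stands at (455,220), the comb at (489,240) and the jar at (345,218). The side picture gives the same order, and the networks agree with it.

```bash
python3 - <<'E'
from h import *
np.set_printoptions(precision=4,suppress=True)
a=get_calibration("scene");b=get_calibration("side");w=get_calibration("wrist")
bc=lambda q:((q[0]+q[2])/2,(q[1]+q[3])/2)
for n,p,q in [("handle",(454,209),(311,303)),("med",(288,249,322,310),(262,212,312,234)),("large",(356,234,403,300),(244,250,311,272)),("small",(213,262,243,319),(275,184,306,206)),("comb",(486,224,493,248),(263,347,308,374)),("jar",(330,192,358,240),(358,245,386,292))]:
    if len(p)>2:p=bc(p);q=bc(q)
    P=tri([(a,p),(b,q)]);print(n,P,proj(a,P)[0]-p,proj(b,P)[0]-q)
for uv in[(428,231),(497,231),(504,270),(430,266)]:print("stand scene",onz(a,uv,.008))
for uv in[(290,322),(351,347),(308,398),(247,376)]:print("stand side",onz(b,uv,.008))
s=r.get_state();M=R.from_quat(s["eef_rot"]).as_matrix();print(M);T=np.array(w["T"]);print(M.T@(T[:3,3]-s["tool_pos"]),M.T@T[:3,:3])
for n in("scene","side"):
    im=cv2.imread(f"pics/{n}0.png")
    c=im[180:325,190:520] if n=="scene" else im[170:410,230:430]
    cv2.imwrite(f"pics/{n}c.png",cv2.resize(c,None,fx=2.4,fy=2.4,interpolation=2))
E
```

```text
handle [0.4688 0.2514 0.1018] [-0.3265 -0.3567] [-0.4213  0.4227]
med [ 0.5765 -0.0675  0.0543] [-1.6508 -2.2537] [-1.5067  1.7235]
large [0.5652 0.0759 0.0529] [-0.8643 -1.0191] [-0.8896  0.8873]
small [ 0.5925 -0.2036  0.0571] [-0.3776 -0.5541] [-0.2931  0.3844]
comb [0.4959 0.3265 0.0437] [0.1048 0.0913] [ 0.1373 -0.1167]
jar [0.3735 0.0447 0.0421] [1.0695 1.5334] [ 1.2627 -1.6279]
stand scene [0.408  0.2275 0.008 ]
stand scene [0.4336 0.3779 0.008 ]
stand scene [0.5644 0.333  0.008 ]
stand scene [0.5284 0.1926 0.008 ]
stand side [0.5148 0.1971 0.008 ]
stand side [0.3983 0.2431 0.008 ]
stand side [0.4537 0.3641 0.008 ]
stand side [0.558  0.3357 0.008 ]
[[ 0.9622  0.      0.2723]
 [-0.2723  0.0001  0.9622]
 [-0.     -1.      0.0001]]
[-0.0821 -0.1459  0.0002] [[ 0.0002  0.9484  0.3172]
 [ 0.0001 -0.3172  0.9484]
 [ 1.     -0.0002 -0.0002]]
```

```bash
python3 -m handwheel '[[[0.35,-0.05,-0.22,0,0,0],[0.35,-0.05,-0.22,0,0,0],[0.35,-0.05,-0.22,0,0,0],[0.35,-0.05,-0.22,0,0,0],[0.35,-0.05,-0.22,0,0,0],[0.35,-0.05,-0.22,0,0,0],[0.35,-0.05,-0.22,0,0,0],[0.35,-0.05,-0.22,0,0,0],[0.35,-0.05,-0.22,0,0,0],[0.35,-0.05,-0.22,0,0,0],[0.35,-0.05,-0.22,0,0,0],[0.35,-0.05,-0.22,0,0,0]]]' 1
python3 - <<'E'
from h import *
s=r.get_state();k=get_calibration("wrist");im=snapshot("wrist");save("w1.png",im);np.save("w1.npy",k,allow_pickle=True)
print(s["tool_pos"],s["eef_rot"],s["qd"])
for t in("medium_scraper","stand","comb"):print(t,[(np.round(x["bbox"]).tolist(),round(x["confidence"],2)) for x in boxes_of(t,"wrist")[:2]])
E
```

```text
clock: 2.2
tool_pos: [0.4493, 0.2917, 0.2889]
eef_rot: [0.7, -0.099, 0.1, -0.7]
contact_force: [-0.3, 1.0, 0.1]
opening: 1.0
[0.44928845 0.29170184 0.28894268] [ 0.70016723 -0.09910855  0.10007636 -0.69994861] [-0.06578814  0.00448498 -0.0700476   0.01453947 -0.01814161 -0.00691644
 -0.01044411]
medium_scraper [([268.0, 174.0, 304.0, 279.0], 0.91)]
stand [([257.0, 153.0, 395.0, 265.0], 0.87), ([16.0, 153.0, 122.0, 228.0], 0.18)]
comb [([367.0, 183.0, 375.0, 256.0], 0.94)]
```

View pics/w1.png

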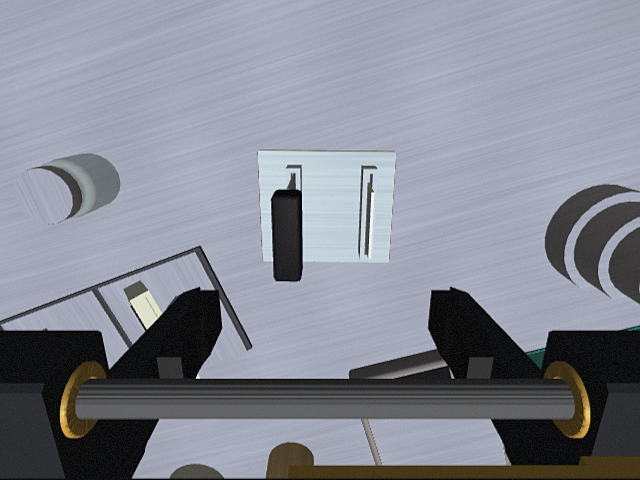

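The wrist picture shows the handle upright at (287,235), the stand plate at (258–396, 151–262) and the comb at (370,220), all nearly aligned with the tool.

```bash
cat >> h.py <<'E'
def handle(im,box,th=50):
    l,t,rr,b=[int(v) for v in box];m=np.zeros(im.shape[:2],np.uint8);m[t-8:b+8,l-8:rr+8]=255
    m&=((im.max(2)<th)*255).astype(np.uint8);c=max(cv2.findContours(m,0,2)[0],key=cv2.contourArea)
    return c[:,0,:],cv2.boxPoints(cv2.minAreaRect(c))
E
python3 - <<'E'
from h import *
np.set_printoptions(precision=4,suppress=True)
k=np.load("w1.npy",allow_pickle=True).item();im=cv2.imread("pics/w1.png")[:,:,::-1]
P=[onz(k,u,.008) for u in[(258,151),(396,152),(389,262),(263,262)]];P=np.array(P);print(P,P.mean(0))
d=[P[3]-P[0],P[2]-P[1]];e=[P[1]-P[0],P[2]-P[3]]
print([np.degrees(np.arctan2(x[1],x[0])) for x in d],[np.linalg.norm(x) for x in d+e],[np.degrees(np.arctan2(-x[0],x[1])) for x in e])
c,bx=handle(im,(268,174,304,283));print(bx)
print([onz(k,u,.118) for u in bx]);u=proj(k,[[.4688,.2514,.118]]);print(u)
a=get_calibration("scene");b=get_calibration("side")
print("tri3",tri([(a,(454,209)),(b,(311,303)),(k,(287,237))]))
s=r.get_state();print(R.from_quat(s["eef_rot"]).as_matrix())
# predicted box corners of handle
C=P.mean(0);yaw=np.radians(-15.5)
for yaw in np.radians([-17,-15.5]):
  X=np.array([np.cos(yaw),np.sin(yaw),0]);Y=np.array([-X[1],X[0],0]);G=C*[1,1,0]-.035*Y;print(G)
  print(proj(k,[G+X*sx*.04+Y*sy*.0125+[0,0,z] for z in(.088,.118) for sx in(-1,1) for sy in(-1,1)]).tolist())
E
```

```text
[[0.3985 0.232  0.008 ]
 [0.441  0.3744 0.008 ]
 [0.5639 0.3379 0.008 ]
 [0.5224 0.1948 0.008 ]] [0.4815 0.2848 0.008 ]
[np.float64(-16.69622461798384), np.float64(-16.56338982727337)] [np.float64(0.1293277897432905), np.float64(0.12825680024534372), np.float64(0.14866941448350335), np.float64(0.14897222370299523)] [np.float64(-16.61014174914697), np.float64(-16.19826772156322)]
[[270.8666 189.2621]
 [300.9432 188.8501]
 [302.1908 279.9289]
 [272.1143 280.3409]]
[array([0.4236, 0.2532, 0.118 ]), array([0.4302, 0.2772, 0.118 ]), array([0.5093, 0.2537, 0.118 ]), array([0.5022, 0.2278, 0.118 ])]
[[285.7171 239.4701]]
tri3 [0.4701 0.2507 0.1024]
[[ 0.9631 -0.0008  0.2691]
 [-0.2691  0.0008  0.9631]
 [-0.001  -1.      0.0006]]
[0.4712 0.2513 0.    ]
[[274.93503423222216, 188.87229495150794], [302.64019850332915, 189.25271566116464], [277.1335660206506, 270.20400808572595], [302.97071846335984, 270.53569083767087], [270.5691086275059, 196.51356084592635], [300.70625572335473, 196.92482440467094], [273.2648171316873, 283.905290274039], [301.20461240798477, 284.2597429228203]]
[0.4721 0.251  0.    ]
[[273.83063190134794, 190.2255192720236], [301.4919956869835, 189.89317472423863], [278.2631721717325, 271.3827642690427], [304.0621922002141, 271.09450707788443], [269.37323376484403, 197.9760692524951], [299.4584989504209, 197.61700202740258], [274.4906046583644, 285.1643250155991], [302.38576108692473, 284.85661916122484]]
```

```bash
python3 -m handwheel '[[[0.033,0.1,-0.035,0,0.004,0],[0.033,0.1,-0.035,0,0.004,0],[0.033,0.1,-0.035,0,0.004,0],[0.033,0.13,-0.035,0,0.004,0],[0.033,0.15,-0.035,0,0.004,0],[0.033,0.17,-0.035,0,0.004,0],[0.033,0.19,-0.035,0,0.004,0],[0.033,0.204,-0.035,0,0.004,0],[0.033,0.204,-0.035,0,0.004,0],[0.033,0.204,-0.035,0,0.004,0],[0.033,0.204,-0.035,0,0.004,0]]]' 1
python3 - <<'E'
from h import *
im=snapshot("side");save("s2.png",cv2.resize(im[220:420,200:440],None,fx=2,fy=2)); im=snapshot("wrist");save("w2.png",im)
cv2.imwrite("pics/c2.png",np.vstack([cv2.resize(cv2.imread("pics/s2.png"),(480,400)),cv2.resize(im[::1,:,::-1],(480,200))]) )
E
```

```text
clock: 3.32
tool_pos: [0.4692, 0.253, 0.0854]
eef_rot: [-0.699, 0.101, -0.101, 0.7]
contact_force: [0.5, -0.6, 0.2]
opening: 1.0
```

View pics/c2.png

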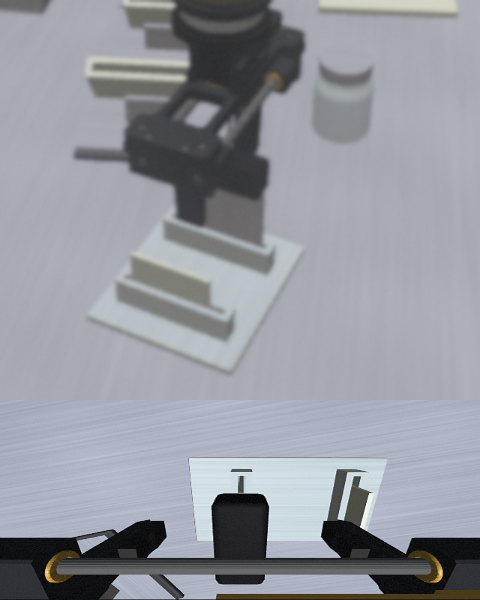

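The handle lies between the fingers, centred at about (240,525) in the composite, so I'm closing the grip now.

```bash
python3 -m handwheel '[[[0,0,0,0,0,0],[0,0,0,0,0,0],[0,0,0,0,0,0],[0,0,0,0,0,0],[0,0,0,0,0,0],[0,0,0,0,0,0],[0,0,0,0,0,0],[0,0,0,0,0,0]]]' -1 40; python3 -m handwheel '[[[0,-0.03,0,0,0,0],[0,-0.07,0,0,0,0],[0,-0.11,0,0,0,0],[0,-0.15,0,0,0,0],[0,-0.18,0,0,0,0],[0,-0.18,0,0,0,0],[0,-0.18,0,0,0,0]]]'
python3 - <<'E'
from h import *
s=r.get_state();k=get_calibration("wrist");im=snapshot("wrist");save("w3.png",im);np.save("w3.npy",k,allow_pickle=True);print(s["tool_pos"],s["opening"])
for t in("medium_slot","large_slot","small_slot"):print(t,[(np.round(x["bbox"]).tolist(),round(x["confidence"],2)) for x in boxes_of(t,"wrist")[:2]])
E
```

```text
clock: 4.08
tool_pos: [0.4693, 0.2517, 0.0847]
eef_rot: [0.7, -0.102, 0.102, -0.7]
contact_force: [0.3, 1.2, 0.9]
opening: 0.421
clock: 4.67
tool_pos: [0.47, 0.2521, 0.2663]
eef_rot: [-0.699, 0.101, -0.103, 0.701]
contact_force: [0.2, 0.2, -0.2]
opening: 0.001
[0.47003035 0.25214676 0.26627205] 0.000852839886681025
medium_slot [([140.0, 263.0, 202.0, 343.0], 0.66), ([29.0, 316.0, 96.0, 376.0], 0.59)]
large_slot []
small_slot []
```

The fingers were still closing when I lifted (0.42, where 25 mm is about 0.28), so the grasp missed. I'm reopening and checking the scraper before trying again.

```bash
python3 -m handwheel '[[[0,0,0,0,0,0],[0,0,0,0,0,0],[0,0,0,0,0,0],[0,0,0,0,0,0],[0,0,0,0,0,0],[0,0,0,0,0,0],[0,0,0,0,0,0],[0,0,0,0,0,0],[0,0,0,0,0,0],[0,0,0,0,0,0],[0,0,0,0,0,0],[0,0,0,0,0,0]]]' 1
python3 - <<'E'
from h import *
s=r.get_state();k=get_calibration("wrist");im=snapshot("wrist");save("w4.png",im);np.save("w4.npy",k,allow_pickle=True);print(s["tool_pos"],s["opening"])
for t in("medium_scraper","stand","comb"):print(t,[(np.round(x["bbox"]).tolist(),round(x["confidence"],2)) for x in boxes_of(t,"wrist")[:2]])
for c in("side","scene"):
  im=snapshot(c);save(c+"4.png",im)
  print([(np.round(x["bbox"]).tolist(),round(x["confidence"],2)) for x in boxes_of("medium_scraper",c)[:2]])
E
```

```text
clock: 5.87
tool_pos: [0.4693, 0.2518, 0.2648]
eef_rot: [-0.7, 0.102, -0.102, 0.7]
contact_force: [1.0, -0.3, 0.9]
opening: 0.887
[0.46928681 0.25177169 0.2647565 ] 0.8874150811329089
medium_scraper [([306.0, 150.0, 342.0, 262.0], 0.8)]
stand [([285.0, 123.0, 436.0, 246.0], 0.61)]
comb [([403.0, 161.0, 412.0, 235.0], 0.6), ([143.0, 266.0, 230.0, 381.0], 0.34)]
[([285.0, 290.0, 335.0, 346.0], 0.72)]
[([448.0, 191.0, 465.0, 246.0], 0.87)]
```

View pics/w4.png

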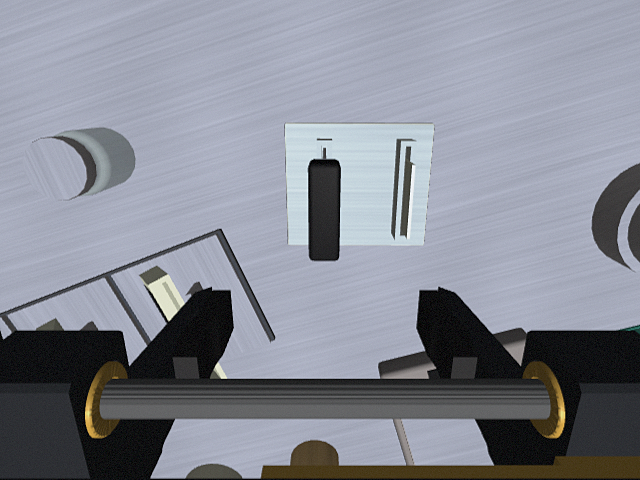

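The scraper is undisturbed: its handle is at (325,210) and centred under the tool. I'm going down again half open, then closing with more time.

```bash
python3 -m handwheel '[[[0,0.04,0,0,0,0],[0,0.08,0,0,0,0],[0,0.1,0,0,0,0],[0,0.12,0,0,0,0],[0,0.14,0,0,0,0],[0,0.16,0,0,0,0],[0,0.18,0,0,0,0],[0,0.18,0,0,0,0],[0,0.18,0,0,0,0]]]' 0.1 40; python3 -m handwheel '[[[0,0,0,0,0,0],[0,0,0,0,0,0],[0,0,0,0,0,0],[0,0,0,0,0,0],[0,0,0,0,0,0],[0,0,0,0,0,0],[0,0,0,0,0,0],[0,0,0,0,0,0],[0,0,0,0,0,0]]]' -1 40
```

```text
clock: 7.02
tool_pos: [0.4688, 0.2516, 0.0842]
eef_rot: [0.7, -0.102, 0.101, -0.699]
contact_force: [-0.3, -0.4, -0.4]
opening: 0.55
clock: 7.77
tool_pos: [0.4698, 0.252, 0.0857]
eef_rot: [-0.699, 0.101, -0.102, 0.7]
contact_force: [-1.4, -0.9, 5.5]
opening: 0.281
```

```bash
python3 -m handwheel '[[[0,-0.03,0,0,0,0],[0,-0.06,0,0,0,0],[0,-0.1,0,0,0,0],[0,-0.14,0,0,0,0],[0,-0.18,0,0,0,0],[0.01,-0.215,-0.02,0,0,0],[0.03,-0.215,-0.05,0,-0.04,0],[0.045,-0.215,-0.08,0,-0.08,0],[0.06,-0.215,-0.11,0,-0.12,0],[0.076,-0.215,-0.146,0,-0.122,0],[0.076,-0.215,-0.146,0,-0.122,0],[0.076,-0.215,-0.146,0,-0.122,0]]]'
cat > look.py <<'E'
from h import *
import sys
n=sys.argv[1];s=r.get_state();k=get_calibration("wrist");im=snapshot("wrist");save(n+".png",im);np.save(n+".npy",k,allow_pickle=True)
print(s["tool_pos"],s["eef_rot"],s["opening"],s["contact_force"])
for t in sys.argv[2:]:print(t,[(np.round(x["bbox"]).tolist(),round(x["confidence"],2)) for x in boxes_of(t,"wrist")[:2]])
E
python3 look.py w5 medium_slot large_slot small_slot medium_scraper
```

```text
clock: 8.77
tool_pos: [0.5003, 0.0864, 0.2992]
eef_rot: [0.707, 0.031, -0.032, -0.706]
contact_force: [0.4, 0.8, -2.8]
opening: 0.279
[0.50034226 0.08639938 0.29918894] [ 0.70707411  0.03053349 -0.03170213 -0.70576829] 0.27916116758418935 [ 0.40928763  0.81354771 -2.7574566 ]
medium_slot [([152.0, 192.0, 197.0, 301.0], 0.6)]
large_slot [([284.0, 178.0, 333.0, 290.0], 0.83)]
small_slot [([27.0, 202.0, 53.0, 238.0], 0.69)]
medium_scraper [([286.0, 182.0, 364.0, 441.0], 0.73)]
```

View pics/w5.png

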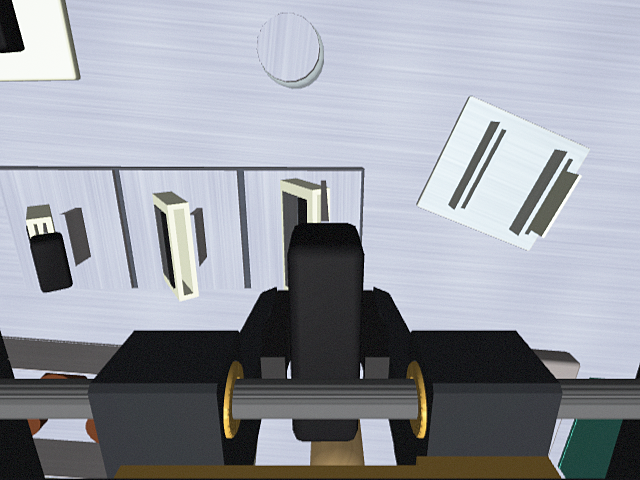

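The wrist picture shows the held scraper at (325,330), the small slot with its scraper at (50,250), the empty medium slot at (152–198, 192–301) and the large slot behind the held handle at (305,235). I'll take a second wrist view from the other side.

```bash
python3 -m handwheel '[[[0,0,-0.04,0,0,0],[0,0,-0.08,0,0,0],[0,0,-0.12,0,0,0],[0,0,-0.16,0,0,0],[0,0,-0.2,0,0,0],[0,0,-0.24,0,0,0],[0,0,-0.27,0,0,0],[0,0,-0.27,0,0,0],[0,0,-0.27,0,0,0],[0,0,-0.27,0,0,0]]]'
python3 look.py w6 medium_slot large_slot medium_scraper
python3 - <<'E'
from h import *
a=cv2.imread("pics/w5.png")[183:308,140:210];b=cv2.imread("pics/w6.png");s=cv2.imread("pics/scene0.png")[243:318,280:330]
k=np.load("w6.npy",allow_pickle=True).item();u=proj(k,[[.5765,-.0675,.0543]])[0];print(u)
x0,y0=int(u[0])-50,int(u[1])-65
b=b[y0:y0+125,x0:x0+90];print("b origin",x0,y0)
f=lambda i,h:cv2.resize(i,None,fx=h/i.shape[0],fy=h/i.shape[0],interpolation=2)
cv2.imwrite("pics/c6.png",np.hstack([f(a,500)[:, :],f(b,500),]))
E
```

```text
clock: 9.85
tool_pos: [0.5265, -0.1765, 0.2996]
eef_rot: [-0.706, -0.034, 0.034, 0.707]
contact_force: [0.1, 0.3, -1.8]
opening: 0.275
[ 0.52653327 -0.17651591  0.29955609] [-0.70567632 -0.0343821   0.03438879  0.70686365] 0.2752561252168393 [ 0.09071414  0.29658617 -1.8325168 ]
medium_slot [([387.0, 190.0, 459.0, 298.0], 0.76)]
large_slot [([510.0, 175.0, 604.0, 314.0], 0.88), ([285.0, 182.0, 367.0, 442.0], 0.58)]
medium_scraper [([288.0, 181.0, 364.0, 441.0], 0.9)]
[421.53114961 243.28304627]
b origin 371 178
```

View pics/c6.png

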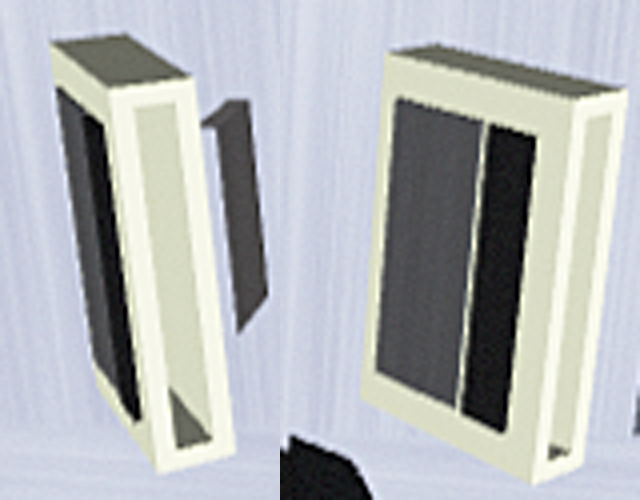

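```bash
cat > fit.py <<'E'
from h import *
from scipy.optimize import least_squares
np.set_printoptions(precision=4,suppress=True)
k5=np.load("w5.npy",allow_pickle=True).item();k6=np.load("w6.npy",allow_pickle=True).item()
f=lambda c,o:np.array(c)/4+np.array(o)-.375
u5=f([(108,90),(194,78),(238,460),(158,474)],(140,183));u6=f([(298,98),(347,92),(305,470),(253,485)],(371,178))
M=np.array([[-51,-10,58],[-51,10,58],[51,10,58],[51,-10,58]])/1000
P=np.array([tri([(k5,a),(k6,b)]) for a,b in zip(u5,u6)]);print(P,P.mean(0),np.linalg.norm(P-np.roll(P,-1,0),axis=1))
def pose(p):
    Rm=(R.from_euler("z",p[3])*R.from_euler("x",-p[4])*R.from_euler("y",p[5])).as_matrix();return Rm,p[:3]
def res(p):
    Rm,t=pose(p);Q=M@Rm.T+t;return np.r_[(proj(k5,Q)-u5).ravel(),(proj(k6,Q)-u6).ravel()]
L=np.radians(35)
g=least_squares(lambda q:res([q[0],q[1],.032,q[2],L,0]),[.58,-.09,.1]);print("constr",g.x,np.degrees(g.x[2]),abs(g.fun).max())
h=least_squares(res,[.58,-.09,.032,.1,L,0]);print("free",h.x,np.degrees(h.x[3:]),abs(h.fun).max())
E
python3 fit.py
python3 - <<'E'
from h import *
# orientation of the held handle seen by wrist
im=cv2.imread("pics/w6.png")[:,:,::-1];k=np.load("w6.npy",allow_pickle=True).item()
s=r.get_state();M=R.from_quat(s["eef_rot"]).as_matrix();print(s["tool_pos"])
for uv in[(290,232),(361,232),(296,435),(356,435)]:
    o,d=ray(k,uv);o=M.T@(o-s["tool_pos"]);d=M.T@d;print("top corner in tool",o+d*((-.034-o[1])/d[1]))
E
```

```text
[[ 0.523  -0.0621  0.0864]
 [ 0.5225 -0.0462  0.0734]
 [ 0.6251 -0.0365  0.0744]
 [ 0.6249 -0.0536  0.0858]] [ 0.5739 -0.0496  0.08  ] [0.0206 0.103  0.0205 0.1023]
constr [ 0.5769 -0.0828  0.0873] 5.000127812072486 1.4264764044095273
free [ 0.5771 -0.0815  0.0318  0.0795  0.5864 -0.0151] [ 4.5564 33.5975 -0.8665] 0.9322912784877531
[ 0.52648306 -0.17662606  0.29984226]
top corner in tool [-0.04500736 -0.034      -0.01031073]
top corner in tool [-0.04497833 -0.034       0.01107536]
top corner in tool [ 0.03292725 -0.034      -0.01039833]
top corner in tool [ 0.03296972 -0.034       0.01147013]
```

```bash
python3 - <<'E'
from h import *
s=r.get_state();M=R.from_quat(s["eef_rot"]).as_matrix();k=get_calibration("wrist");t=np.array(s["tool_pos"])
for dx in(0,-.003,-.006):
  print(dx,proj(k,[t+M@np.array(p) for p in[(dx-.04,-.004,0),(dx-.04,-.034,0),(dx+.04,-.034,0)]])[:,1])
im=cv2.imread("pics/w6.png");print([ (v,int(im[v,325].max())) for v in range(214,262,4)],[(v,int(im[v,325].max())) for v in range(428,450,2)])
k4=np.load("w4.npy",allow_pickle=True).item();i4=cv2.imread("pics/w4.png");c,b=handle(i4[:,:,::-1],(306,154,342,262));print(b)
G=np.array([.4693,.2518,.118]);X=np.array([.959,-.284,0])
for dx in(0,-.003,-.006):print(dx,proj(k4,[G+X*(dx-.04)-[0,0,.03],G+X*(dx+.04)]))
sc=[]
for c,lo in(("scene",[.0,-.0,0]),("side",0)):
  kk=get_calibration(c);im=snapshot(c);u=proj(kk,t)[0].astype(int);print(c,u)
  x0,y0=u[0]-40,u[1]-40;cr=im[y0:y0+90,x0:x0+90];Y=[]
  cr=cv2.resize(cr,(400,400),interpolation=2)
  for dx in(0,):
    q=proj(kk,[t+M@np.array(p) for p in[(dx-.04,.076,0),(dx+.04,.076,0),(dx-.04,-.004,0),(dx+.04,-.004,0)]])
    for a in q:cv2.circle(cr,tuple(np.int32((a-[x0,y0])*400/90)),3,(255,0,0),1)
  sc.append(cr)
save("c7.png",np.hstack(sc))
E
```

```text
0 [219.43831758 247.29122495 449.3079866 ]
-0.003 [211.79192817 238.03353507 443.01773947]
-0.006 [204.04591454 228.62604982 436.64377371]
[(214, 88), (218, 87), (222, 210), (226, 18), (230, 11), (234, 18), (238, 17), (242, 11), (246, 24), (250, 36), (254, 48), (258, 54)] [(428, 38), (430, 38), (432, 42), (434, 35), (436, 39), (438, 40), (440, 8), (442, 252), (444, 99), (446, 83), (448, 88)]
[[308. 259.]
 [308. 159.]
 [340. 159.]
 [340. 259.]]
0 [[324.36711068 156.70610858]
 [324.42633305 261.40312657]]
-0.003 [[324.36408007 152.98796694]
 [324.42345171 257.964806  ]]
-0.006 [[324.36103129 149.24753124]
 [324.42055291 254.50566804]]
scene [224 146]
side [316 103]
```

View pics/c7.png

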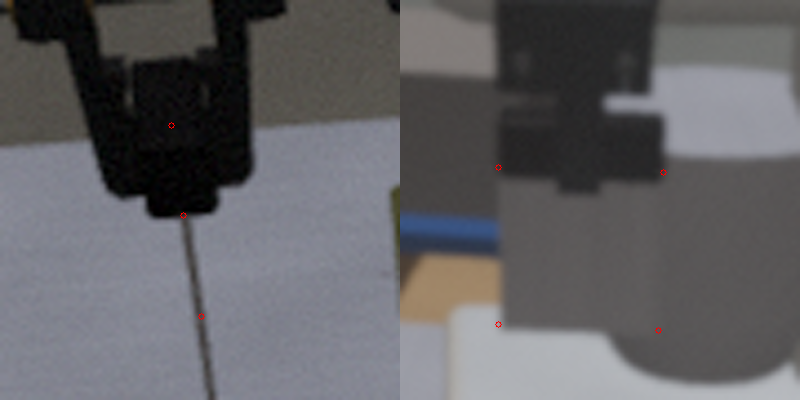

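The held scraper is square and centred to about 1–2 mm (side crop: blade corners at (505,328) and (660,332) against predictions of (498,324) and (658,330)). Next I work out the move to a point above the medium slot.

```bash
cat > go.py <<'E'
from h import *
import sys
np.set_printoptions(precision=4,suppress=True)
O=np.array([.577,-.0825,.032]);S=(R.from_euler("z",5.,degrees=True)*R.from_euler("x",-35,degrees=True)).as_matrix()
RT=np.c_[S[:,0],-S[:,2],S[:,1]]
s=r.get_state();M=R.from_quat(s["eef_rot"]).as_matrix();t=np.array(s["tool_pos"])
if __name__=="__main__":
    print("tool in slot frame mm",1000*S.T@(t-O),"F in slot",S.T@np.array(s["contact_force"]),s["opening"])
    print("rot units",R.from_matrix(M.T@RT).as_rotvec()/np.pi)
    for z in map(float,sys.argv[1:]):print(z,M.T@(O+S[:,2]*z-t))
E
python3 go.py .2 .15 .076
```

```text
tool in slot frame mm [ -58.6875 -227.4616  167.6942] F in slot [ 0.9507  1.3736 -1.8937] 0.2804052427751352
rot units [-0.1945  0.003   0.001 ]
0.2 [0.0607 0.1041 0.2042]
0.15 [0.0604 0.145  0.1756]
0.076 [0.06   0.2056 0.1331]
```

```bash
python3 -m handwheel '[[[0.015,0,0.035,0,0,0],[0.03,0,0.075,-0.03,0,0],[0.045,0,0.11,-0.065,0,0],[0.061,0.02,0.145,-0.1,0.001,0],[0.061,0.04,0.175,-0.135,0.003,0.001],[0.061,0.07,0.204,-0.17,0.003,0.001],[0.061,0.104,0.204,-0.194,0.003,0.001],[0.061,0.104,0.204,-0.194,0.003,0.001],[0.061,0.104,0.204,-0.194,0.003,0.001],[0.061,0.104,0.204,-0.194,0.003,0.001],[0.061,0.104,0.204,-0.194,0.003,0.001]]]'
python3 go.py .15
python3 look.py w8 medium_slot
python3 - <<'E'
from h import *
from go import S,O
s=r.get_state();M=R.from_quat(s["eef_rot"]).as_matrix();t=np.array(s["tool_pos"]);sc=[]
rim=[O+S@np.array(p)/1000 for p in[(-46,-5,58),(46,-5,58),(46,5,58),(-46,5,58)]]
bl=[t+M@np.array(p) for p in[(-.04,.076,0),(.04,.076,0)]]
for c in("scene","side"):
  kk=get_calibration(c);im=snapshot(c);u=proj(kk,O+S[:,2]*.09)[0].astype(int)
  x0,y0=u[0]-40,u[1]-40;cr=cv2.resize(im[y0:y0+80,x0:x0+80],(400,400),interpolation=2)
  for P,col in((rim,(255,0,0)),(bl,(0,0,255))):
    for a in proj(kk,P):cv2.circle(cr,tuple(np.int32((a-[x0,y0])*5)),3,col,1)
  sc.append(cr)
save("c8.png",np.hstack(sc))
E
```

```text
clock: 11.07
tool_pos: [0.569, 0.0283, 0.1983]
eef_rot: [0.886, 0.037, -0.017, -0.462]
contact_force: [0.0, -0.3, -1.9]
opening: 0.281
tool in slot frame mm [  1.6409  -4.3643 199.9572] F in slot [ 0.0028  0.8038 -1.7599] 0.28059139223354324
rot units [-0.0006 -0.0023  0.0002]
0.15 [-0.0017  0.05    0.0043]
[0.56895029 0.0283359  0.19829856] [ 0.88581576  0.03725682 -0.01680313 -0.46223373] 0.28059139223354324 [ 0.03341086 -0.34940291 -1.90262438]
medium_slot [([312.0, 140.0, 343.0, 220.0], 0.68)]
```

View pics/c8.png

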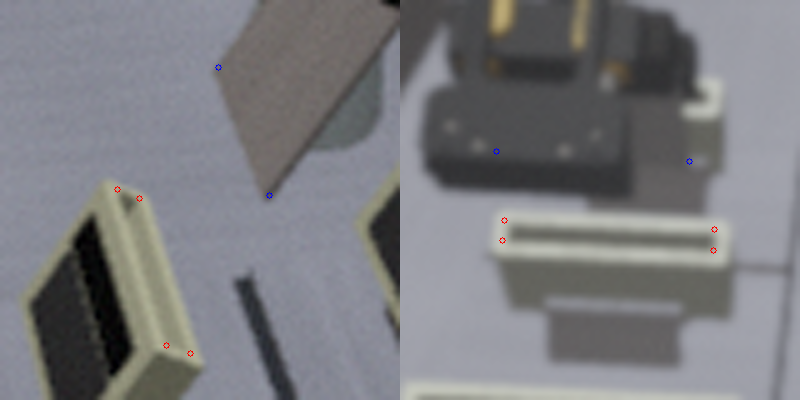

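The scene crop shows the blade edge above the mouth, with the predicted blade corners (218,68) and (269,195) landing on the real ones. The rim predictions match the mouth to about 1 px in both views. I'm descending to just above the mouth and correcting the 4 mm offset.

```bash
python3 -m handwheel '[[[-0.002,0.02,0.004,0,-0.002,0],[-0.002,0.04,0.004,0,-0.002,0],[-0.002,0.058,0.004,0,-0.002,0],[-0.002,0.058,0.004,0,-0.002,0],[-0.002,0.058,0.004,0,-0.002,0],[-0.002,0.058,0.004,0,-0.002,0]]]'
python3 go.py .12 .076
python3 - <<'E'
from h import *
from go import S,O
s=r.get_state();M=R.from_quat(s["eef_rot"]).as_matrix();t=np.array(s["tool_pos"]);sc=[]
bl=[t+M@np.array(p) for p in[(-.04,.076,0),(.04,.076,0)]]
for c,n in(("scene",30),("wrist",60)):
  kk=get_calibration(c);im=snapshot(c);u=proj(kk,O+S[:,2]*.058)[0].astype(int)
  x0,y0=u[0]-n,max(0,u[1]-n);cr=cv2.resize(im[y0:y0+2*n,x0:x0+2*n],(400,400),interpolation=2)
  for a in proj(kk,bl):cv2.circle(cr,tuple(np.int32((a-[x0,y0])*200/n)),3,(0,0,255),1)
  sc.append(cr)
save("c9.png",np.hstack(sc))
E
```

```text
clock: 11.77
tool_pos: [0.569, 0.0009, 0.147]
eef_rot: [0.885, 0.04, -0.021, -0.463]
contact_force: [0.5, 2.2, -2.5]
opening: 0.279
tool in slot frame mm [ -0.7382   2.6863 142.3007] F in slot [ 0.7335  3.1582 -0.8331] 0.2791119776459655
rot units [-0.001   0.001   0.0002]
0.12 [ 0.0007  0.0223 -0.0028]
0.076 [ 0.0007  0.0663 -0.0029]
```

View pics/c9.png

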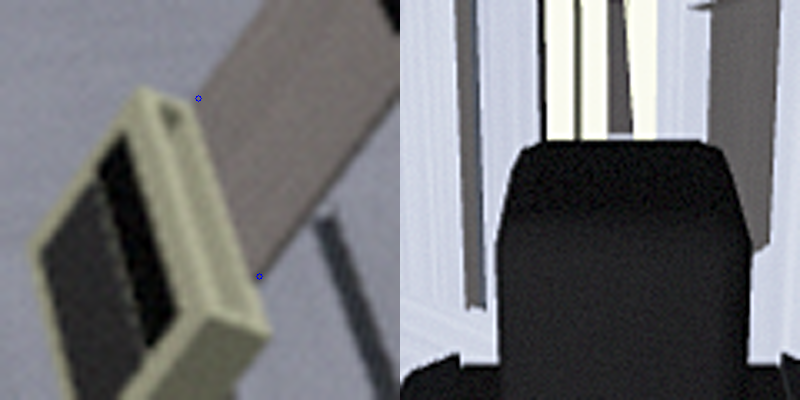

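```bash
python3 go.py; python3 -m handwheel '[[[0.001,0,-0.0035,0,0.001,0],[0.001,0,-0.0035,0,0.001,0],[0.001,0,-0.0035,0,0.001,0],[0.001,0,-0.0035,0,0.001,0],[0.001,0,-0.0035,0,0.001,0]]]'
python3 go.py .12
python3 - <<'E'
from h import *
from go import S,O
kk=get_calibration("scene");im=snapshot("scene");save("sc10.png",im)
s=r.get_state();M=R.from_quat(s["eef_rot"]).as_matrix();t=np.array(s["tool_pos"])
print("clock",s["clock"],1000*S.T@(t-O))
u=proj(kk,O+S[:,2]*.058)[0].astype(int);n=25;x0,y0=u[0]-n,u[1]-n
cr=cv2.resize(im[y0:y0+50,x0:x0+50],(600,600),interpolation=2)
f=lambda P:[tuple(np.int32((a-[x0,y0]+.5)*12)) for a in proj(kk,[O+S@np.array(p)/1000 for p in P])]
for a in f([(-51,-10,58),(-51,10,58),(51,10,58),(51,-10,58)]):cv2.circle(cr,a,4,(255,0,0),1)
b=[tuple(np.int32((a-[x0,y0]+.5)*12)) for a in proj(kk,[t+M@np.array(p) for p in[(-.04,.076,0),(.04,.076,0)]])]
for a in b:cv2.circle(cr,a,4,(0,0,255),1)
save("c10.png",cr)
E
```

```text
tool in slot frame mm [ -0.6382   3.1463 142.5368] F in slot [ 0.2419  1.2064 -1.6488] 0.2790047376209266
rot units [-0.001   0.0012  0.0004]
clock: 12.28
tool_pos: [0.5694, -0.0023, 0.1479]
eef_rot: [0.886, 0.039, -0.021, -0.462]
contact_force: [-0.3, 0.7, -2.1]
opening: 0.28
tool in slot frame mm [ -0.5573  -0.5068 141.1338] F in slot [-0.2545  1.7653 -1.3345] 0.2801849735435045
rot units [-0.0005  0.0005 -0.0004]
0.12 [0.0006 0.0211 0.0005]
clock 12.3333 [ -0.6174  -0.4852 141.0614]
```

View pics/c10.png

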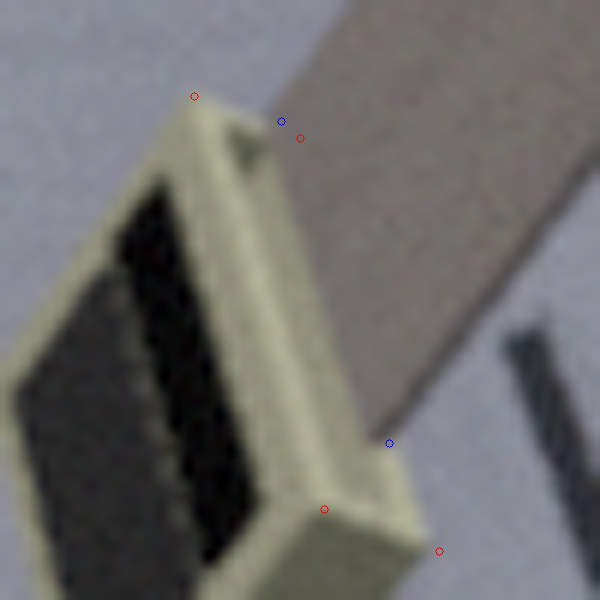

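The close-up shows the blade edge from (270,115) to (375,437) just above the mouth. Relative to the rim, image and model agree within about 1 mm, so I'm inserting slowly.

```bash
python3 -m handwheel '[[[0.001,0.004,0.001,0,0,0],[0.001,0.008,0.001,0,0,0],[0.001,0.012,0.001,0,0,0],[0.001,0.016,0.001,0,0,0],[0.001,0.02,0.001,0,0,0],[0.001,0.024,0.001,0,0,0],[0.001,0.024,0.001,0,0,0],[0.001,0.024,0.001,0,0,0]]]'
python3 go.py .076
```

```text
clock: 13.0
tool_pos: [0.5713, -0.0156, 0.1274]
eef_rot: [0.886, 0.038, -0.021, -0.462]
contact_force: [0.6, 0.5, -2.4]
opening: 0.277
tool in slot frame mm [  0.2015   0.3201 116.668 ] F in slot [ 0.5995  1.7752 -1.7406] 0.27672005662714927
rot units [-0.0004  0.0005 -0.0006]
0.076 [-0.0001  0.0407 -0.0004]
```

```bash
python3 -m handwheel '[[[0,0.005,0,0,0,0],[0,0.01,0,0,0,0],[0,0.015,0,0,0,0],[0,0.02,0,0,0,0],[0,0.025,0,0,0,0],[0,0.03,0,0,0,0],[0,0.034,0,0,0,0],[0,0.034,0,0,0,0],[0,0.034,0,0,0,0]]]'
python3 go.py .076
```

```text
clock: 13.75
tool_pos: [0.573, -0.0349, 0.0995]
eef_rot: [0.886, 0.038, -0.021, -0.462]
contact_force: [0.5, 0.2, -2.2]
opening: 0.277
tool in slot frame mm [ 0.1743  0.4216 82.7166] F in slot [ 0.5311  1.3709 -1.7416] 0.2769995280674351
rot units [-0.0004  0.0005 -0.0006]
0.076 [-0.0002  0.0067 -0.0004]
```

Still free of contact, so the blade is in the slot. I'll feel for the floor in 1.5 mm steps.

```bash
python3 -m handwheel '[[[0,0.0015,0,0,0,0],[0,0.003,0,0,0,0],[0,0.0045,0,0,0,0],[0,0.0045,0,0,0,0],[0,0.0045,0,0,0,0]]]'; python3 go.py
python3 -m handwheel '[[[0,0.001,0,0,0,0],[0,0.002,0,0,0,0],[0,0.002,0,0,0,0],[0,0.002,0,0,0,0]]]'; python3 go.py
```

```text
clock: 14.17
tool_pos: [0.5734, -0.0373, 0.096]
eef_rot: [0.886, 0.038, -0.021, -0.462]
contact_force: [0.4, 0.3, -2.6]
opening: 0.279
tool in slot frame mm [ 0.3123  0.4406 78.4858] F in slot [ 0.4623  1.7358 -2.0015] 0.2794354925330124
rot units [-0.0004  0.0005 -0.0004]
clock: 14.5
tool_pos: [0.5736, -0.0376, 0.095]
eef_rot: [0.886, 0.039, -0.021, -0.462]
contact_force: [-2.0, 4.4, 5.1]
opening: 0.283
tool in slot frame mm [ 0.4909  0.6914 77.4369] F in slot [-1.6259  0.8092  6.7708] 0.282893267109239
rot units [-0.0005  0.0005 -0.0001]
```

```bash
python3 -m handwheel '[[[0,0.001,0,0,0,0],[0,0.002,0,0,0,0],[0,0.002,0,0,0,0],[0,0.002,0,0,0,0]]]'; python3 go.py
```

```text
clock: 14.83
tool_pos: [0.5737, -0.0375, 0.0948]
eef_rot: [0.886, 0.039, -0.021, -0.462]
contact_force: [-6.2, 10.4, 18.4]
opening: 0.277
tool in slot frame mm [ 0.6477  0.9486 77.3341] F in slot [-5.2961 -1.6527 21.3631] 0.27668921772744937
rot units [-0.0005  0.0005  0.0003]
```

The floor is firm (21 N, the tool no longer advances, and the depth agrees with the 76 mm expected). I'm releasing and backing straight out.

```bash
python3 -m handwheel '[[[0,-0.002,0,0,0,0],[0,-0.002,0,0,0,0],[0,-0.002,0,0,0,0],[0,-0.002,0,0,0,0],[0,-0.002,0,0,0,0],[0,-0.002,0,0,0,0],[0,-0.002,0,0,0,0]]]' 0.4; python3 go.py
```

```text
clock: 15.42
tool_pos: [0.5734, -0.0387, 0.0943]
eef_rot: [0.886, 0.038, -0.021, -0.462]
contact_force: [0.2, -0.1, 0.4]
opening: 0.7
tool in slot frame mm [ 0.216   0.2722 76.1841] F in slot [ 0.2369 -0.3413  0.2613] 0.7004250517279343
rot units [-0.0004  0.0004 -0.0006]
```

```bash
python3 -m handwheel '[[[0,-0.02,0,0,0,0],[0,-0.04,0,0,0,0],[0,-0.07,0,0,0,0],[0,-0.11,0,0,0,0],[0,-0.15,0,0,0,0],[0,-0.18,0,0,0,0],[0,-0.18,0,0,0,0],[0,-0.18,0,0,0,0]]]'
python3 look.py w11 medium_scraper
python3 - <<'E'
from h import *
from go import S,O
sc=[]
for c in("scene","side"):
  kk=get_calibration(c);im=snapshot(c);save(c+"11.png",im)
  for t in("medium_scraper","small_scraper","large_scraper","comb","jar"):print(c,t,[(np.round(x["bbox"]).tolist(),round(x["confidence"],2)) for x in boxes_of(t,c)[:2]])
  u=proj(kk,O+S[:,2]*.058)[0].astype(int);x0,y0=u[0]-50,u[1]-50
  cr=cv2.resize(im[y0:y0+100,x0:x0+100],(400,400),interpolation=2)
  for a in proj(kk,[O+S@np.array(p)/1000 for p in[(-40,0,80),(40,0,80),(-40,-12.5,110),(40,-12.5,110),(-40,12.5,110),(40,12.5,110)]]):cv2.circle(cr,tuple(np.int32((a-[x0,y0]+.5)*4)),3,(255,0,0),1)
  sc.append(cr)
save("c11.png",np.hstack(sc))
E
```

```text
clock: 16.08
tool_pos: [0.5653, 0.0655, 0.2428]
eef_rot: [0.885, 0.04, -0.02, -0.463]
contact_force: [-1.1, -0.7, -0.9]
opening: 0.699
[0.56526751 0.06545057 0.24281018] [ 0.88543411  0.03970337 -0.02040266 -0.46261626] 0.6992059009037932 [-1.07991229 -0.74005939 -0.8667612 ]
medium_scraper [([313.0, 144.0, 347.0, 259.0], 0.64), ([198.0, 154.0, 231.0, 212.0], 0.59)]
scene medium_scraper [([312.0, 233.0, 338.0, 278.0], 0.55)]
scene small_scraper [([327.0, 195.0, 359.0, 240.0], 0.42)]
scene large_scraper [([174.0, 208.0, 226.0, 256.0], 0.57)]
scene comb [([489.0, 223.0, 494.0, 252.0], 0.57)]
scene jar [([332.0, 195.0, 361.0, 241.0], 0.69)]
side medium_scraper [([266.0, 207.0, 302.0, 224.0], 0.94), ([360.0, 245.0, 387.0, 292.0], 0.37)]
side small_scraper [([289.0, 181.0, 305.0, 193.0], 0.5)]
side large_scraper [([368.0, 195.0, 415.0, 215.0], 0.59)]
side comb [([268.0, 347.0, 307.0, 372.0], 0.86), ([356.0, 245.0, 386.0, 291.0], 0.27)]
side jar [([356.0, 240.0, 386.0, 293.0], 0.78)]
```

View pics/c11.png

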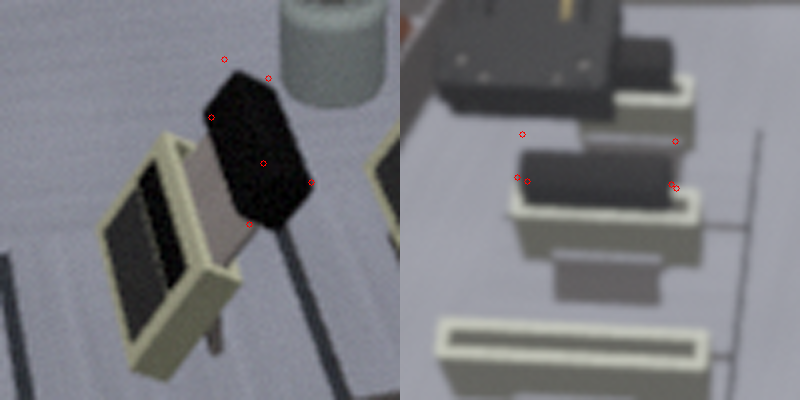

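The scraper stands in the medium slot, with its handle at (257,150) in the scene crop. It leans a little onto the lower wall after release. A quick check of its seating depth.

```bash
python3 - <<'E'
from h import *
from go import S,O
a=get_calibration("scene");b=get_calibration("side")
o=lambda k:proj(k,O+S[:,2]*.058)[0].astype(int)-50
P=tri([(a,np.array((257,150))/4-.5+o(a)),(b,np.array((597,180))/4-.5+o(b))]);print("handle centre in slot mm",1000*S.T@(P-O))
s=r.get_state();print(s["clock"],s["contact_force"]);job.finish_job()
E
```

```text
handle centre in slot mm [-167.6786   35.3183   56.5084]
16.7833 [ 0.2549 -0.1912 -0.1554]
the job is handed in; nothing more can be done
```

```bash
python3 - <<'E'
from h import *
from go import S,O
a=get_calibration("scene");b=get_calibration("side")
o=lambda k:proj(k,O+S[:,2]*.058)[0].astype(int)-50
P=tri([(a,np.array((257,150))/4-.5+o(a)),(b,np.array((197,180))/4-.5+o(b))]);print(1000*S.T@(P-O))
E
```

```text
the job is handed in; nothing more can be done
```

```bash
python3 - <<'E'
import numpy as np
from scipy.spatial.transform import Rotation as R
O=np.array([.577,-.0825,.032]);S=(R.from_euler("z",5.,degrees=True)*R.from_euler("x",-35,degrees=True)).as_matrix()
C=[(464.64,325.08,234.91,[[.134,.568,-.812,1.2285],[.9907,-.0964,.0961,-.1023],[-.0237,-.8174,-.5756,.6064]],(257,150)),(512.1,323.71,234.56,[[-.9902,-.092,.1051,.3698],[-.1377,.5177,-.8444,.8974],[.0233,-.8506,-.5253,.6381]],(197,180))]
A=np.zeros((3,3));v=np.zeros(3)
for f,cx,cy,T,uv in C:
    T=np.array(T);p=(O+S[:,2]*.058-T[:,3])@T[:,:3];o=(np.array([f*p[0]/p[2]+cx,f*p[1]/p[2]+cy])).astype(int)-50
    u=np.array(uv)/4-.5+o;d=T[:,:3]@[(u[0]-cx)/f,(u[1]-cy)/f,1];d/=np.linalg.norm(d);M=np.eye(3)-np.outer(d,d);A+=M;v+=M@T[:,3]
print(1000*S.T@(np.linalg.solve(A,v)-O))
E
```

```text
[ 0.96211882  4.64685846 94.68322089]
```

The medium scraper is in the middle slot, the medium one, blade first and pushed to the floor. I let go, backed the gripper clear and handed the job in at 16.8 s.

- **Seating:** The floor was felt firmly at 21 N, with the tool 77 mm above it (76 expected). After release, two views put the handle centre 94.7 mm above the slot floor (95 expected). It sits about 5 mm towards the lower wall, so the scraper leans slightly on that wall.
- **Other objects:** The comb, jar and large scraper showed in about the same places as at the start. In the scene camera the network labelled the jar as the small scraper. It found the small scraper itself only in the side view, in its slot.
- **What went wrong:** The first grasp missed because I lifted before the fingers had closed. The scraper did not move, and the second grasp held.
- **Check made late:** My first run of the handle-centre check, just before handing in, gave nonsense because I forgot a 400-pixel crop offset. I corrected it only after handing in, using the pictures already taken and the calibration figures printed at the start.

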